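Close the open flux tin on the soldering bench

TASK

The small red flux tin has been left standing open on the bench. With the fingertips, gently push its lid over and press it fully shut so the flux stays clean, keeping the tin where it stands, then take the hand clear. Nothing is to be picked up, and everything else on the bench is to be left alone.

Things in the scene. Friction and masses are not known exactly. Their poses are not given: they have to be found in the camera images.
- tin_centre (a point): small flat red hinged tin of solder flux, 55 x 67 mm and 16 mm tall when shut, about 150 g, standing loose on the desk: a push of about 1 N slides it. This point is the centre of its base tray, 7.5 mm above its underside. Its axes: z up, x from the lid's front lip towards the hinge (the lip is on its -x side, the hinge on its +x side), y along the hinge.
- lid_hinge (a point): middle of the hinge line of the tin's lid: along the tin's rear upper edge, 26 mm behind tin_centre (tin's +x) and 15 mm above the desk. The hinge runs along y of this point, whose axes are those of tin_centre.
- lid_lip (a point): middle of the lid's front lip, on its outer face, 52 mm from the hinge line. The lid is a flat plate 67 mm along the hinge, 49 mm deep plus a lip 18 mm wide and 3 mm deep, 2 mm thick, with its outer face 1 mm outside the hinge line; when shut its top is 16 mm above the desk. Its axes turn with the lid.
- flux_tin_lid (a joint): angle of the lid in rad: 0 fully shut (flat), 1.57 standing straight up, 2.0 at its rear stop, leaning back away from the lip side. It starts between 1.45 and 1.95. The hinge is slightly stiff: the lid stays at whatever angle it is left, does not fall shut, and is moved by about 0.2 N at the lip. Nothing taller than 20 mm stands within 75 mm behind the hinge.
- solder_spool: spool of solder wire with blue flanges, 58 mm across, 42 mm tall, loose; leave alone. Origin at the centre of its underside.
- side_cutters: side cutters with blue handles lying flat, 108 x 52 x 14 mm, loose; leave alone. Origin at the centre of their underside, long axis along y.
- tweezers: steel tweezers lying flat, 122 x 14 x 9 mm, loose; leave alone. Origin at the centre of their underside, long axis along y.
- relay: black relay, 28 x 28 x 24 mm tall, loose, lying 85 to 105 mm from tin_centre on the lip side of the tin; leave alone. Origin at the centre of its underside.
- solder_station: black soldering station with two displays, 138 x 150 x 131 mm tall, fixed at the right; leave alone. Origin at the centre of its underside.
Not all that is in view belongs to the job. Of the things that look like the part that bears tin_centre, the larger one is meant.

How it is judged:
On the way, in this order (a step that is already met when the one before it is completed fails the run):
1. the lid has been pushed over past upright towards shut, the tin still in its place (value of joint flux_tin_lid below 1 rad and distance of tin_centre from where it was at the start of the episode below 0.012 m).
2. the fingertips press the lid fully shut (value of joint flux_tin_lid below 0.05 rad and contact force between the fingers and flux_tin above 0.3 N), for 0.1 s.
At the end, for the whole second after the job is handed in: The lid is fully shut (within 0.05 rad), the tin stands flat on the desk within 12 mm of where it stood, every other thing is within 10 mm of where it stood, and the robot touches nothing (value of joint flux_tin_lid below 0.05 rad and distance of tin_centre from where it was at the start of the episode below 0.012 m and angle between tin_centre's own z axis and vertical below 0.05 rad and height (world z) of tin_centre below 0.01 m and distance of each of solder_spool, side_cutters, tweezers, relay from where it was at the start of the episode below 0.01 m).
It fails at once if the tin is lifted off the desk or tipped up by more than 0.25 rad (height (world z) of tin_centre above 0.018 m or angle between tin_centre's own z axis and vertical above 0.25 rad).
It fails at once if the tin is shoved more than 15 mm from its place (distance of tin_centre from where it was at the start of the episode above 0.015 m).
It fails at once if rough handling: the tin is pressed with more than 20 N, or the lid is slammed (swung shut faster than 6 rad/s) (contact force between the arm and flux_tin above 20 N or velocity of joint flux_tin_lid below -6 rad/s).
It fails at once if another thing on the bench is moved by more than 10 mm or knocked over (distance of any of solder_spool, side_cutters, tweezers, relay from where it was at the start of the episode above 0.01 m or angle between solder_spool's own z axis and vertical above 0.3 rad).
It fails at once if the robot pushes against the soldering station (contact force between the arm and solder_station above 2 N).
It also fails if it takes over 35 s, if anything falls off the work surface, if the arm or the gripper's body presses on something with over 40 N, if the wrist force passes 120 N, or if a joint passes its speed limit or range.

ROBOT

A 7-joint arm with a two-finger parallel gripper is mounted at the origin on the work surface; the furniture and walls round the work are solid. World frame = base frame: x ahead of the robot, y to its left, z up, the work surface at z = 0. Lengths are in m, angles in rad, forces in N, time in s.
With the tool pointing down it reaches from about 0.35 to 0.775 m from the base axis. Payload 3.1 kg.
Tool frame: the origin (TCP) lies midway between the tips of the shut fingers; the grasp point (between the pads) lies 19 mm behind it; x points along the fingers, z is the direction in which the jaws open and shut, and the axes are right-handed (so a half turn about x gives the same grasp; the last joint's range is limited). The gripper opens to 85 mm and grips with 20 to 120 N. Pads are 22 mm wide; open, the fingers measure 114 mm over their backs; the gripper's body (76 mm by 85 mm) begins 54 mm behind the grasp point. The pads swing forward as they close: fully open they stand 13 mm farther back than shut.
Start: joints at [1.088, 0.311, 0.014, 1.512, -0.004, 1.319, -0.027], TCP at [0.235, -0.497, 0.204] pointing down, gripper open.
Joint ranges: [-2.7, 2.7], [-0.3, 1.91], [-1.27, 1.3], [0.12, 2.57], [-1.44, 4.58], [0.2, 2.03], [-3.05, 3.05]. Speed limits (rad/s): [2.79, 2.79, 3.14, 3.14, 3.14, 3.14, 3.14].

INTERFACE

Orientations are given as a unit quaternion [x, y, z, w].
In Python, from plant import env gives the robot as it stands.
- The arm moves only by the shell command python3 -m creep 'ROWS' [OPENING]. ROWS is JSON, a list of rows, each a list of 6 numbers: the shift along the tool's x, y, z in cm, then the turn, a rotation vector about the tool's x, y, z in rad. In form: [[x, y, z, wx, wy, wz], ...]. A call has 1 to 8 rows; each row is the pose to reach, as a shift and turn from the pose commanded when the call began, along the tool's axes at that moment; what a row does not reach only later rows make up. A row lasts 1/8 s, in which the tool goes at most 62.5 mm and 10.7 degrees, less where a joint would pass 70% of its speed; a pose out of reach is approached as far as the arm can. A call with a gripper value outside its range is refused whole. OPENING is the closure, from 0 (fully open) to 1 (shut), set as the call begins (- or left out, the last holds). The fingers move at their own pace and stop on an object; the grip force is fixed at half the most. Time passes only in rows, so rows that repeat a pose let the fingers close. It gives the time, the measured TCP pose, the force and the opening at its end, in the units of the state.
- env.sense(): the state, without advancing time (a new reading comes with each control period).
- env.camera(name): name is "scene" or "top" or "wrist"; returns the picture (400x640x3 uint8, red, green, blue); there is no depth.
- env.camera_info(name): a dict with "mtx" (3x3 intrinsics, pixels), "pose" (4x4, takes a point from camera to world coordinates). Camera axes: x right, y down, z forward; pixel columns grow to the right and rows downward; lengths in m; the calibration is good to about 2 mm. A picture is of the moment at which its call begins: read the wrist's pose just before it. camera_info takes no time and is no camera call; for the wrist camera it gives the pose at the moment of the call.
- env.finish_job(): hands the job in, once; it reports no verdict.
Trained networks look in the newest picture that a camera, given by its name, has taken for a name from the list of things; names that differ only in an ending like _2 or _b are one class to them, and where a whole thing is asked for, a point or a joint stands for the part that bears it (a point fixed in the world has none). Each returns a list of dicts, best first, with "confidence" (0 to 1); they miss things now and then, are a little off and sometimes report something else, mostly with a low value. They report only what shows in the picture. A call takes as long as a camera call. They do not tell look-alikes from the thing itself.
- env.masks_of(camera, name): "pixels" (400x640 bool, what is visible of it).
- env.place_of(camera, name): "centre" ([x, y, z] in m, in world coordinates, good to about 4 mm: a listed point, or the origin of a listed thing).
The state is a dict: "clock": time; "joint_pos": joint angles; "joint_velocities": joint speeds; "tau": joint torques, N m; "position": TCP position; "orientation": TCP orientation; "wrist_force": force on the tool from outside, world axes, zero at the start; "moment": the same for the moment, N m; "opening": finger opening in m.
Only numpy, scipy, OpenCV 4.12 (cv2) and the standard library are available. Lean on these libraries where they do the work, as an engineer would, in place of code of your own. Each camera call takes 0.05 s, during which the arm holds its last target. There are 200 camera calls.

## Working session

There is one attempt and no reset: what is moved stays moved. The work goes in short steps, Python scripts to look and compute and a shell command to move; the robot and the scene stay as the last step left them, time stands still between calls to the robot, and variables do not carry over. Pictures are saved under pics/ and viewed, about 8 in all and at most 12, crops included, and the job is handed in when it is done.

```bash
ls; mkdir -p pics
cat > h.py <<'E'
from plant import env
import numpy as np, cv2
from scipy.spatial.transform import Rotation as R
def snap(c,fn,crop=None,s=1):
    im=env.camera(c)[:,:,::-1]
    if crop: a,b,w,h=crop; im=im[b:b+h,a:a+w]
    cv2.imwrite('pics/'+fn,cv2.resize(im,None,fx=s,fy=s))
def proj(c,p):
    i=env.camera_info(c);T=np.linalg.inv(i['pose']);q=T[:3,:3]@np.array(p)+T[:3,3];u=np.array(i['mtx'])@q;return u[:2]/u[2]
E
python3 - <<'E'
from h import *
np.set_printoptions(precision=3,suppress=True)
s=env.sense();print(s['clock'],s['position'],s['orientation'],s['opening'],R.from_quat(s['orientation']).as_matrix())
snap('top','top0.png');
for n in ['tin_centre','lid_hinge','lid_lip','relay','solder_spool','side_cutters','tweezers']:
    for d in env.place_of('top',n)[:3]: print(n,np.array(d['centre']),round(d['confidence'],2),proj('top',d['centre']))
snap('scene','scene0.png')
for n in ['tin_centre','lid_hinge','lid_lip','relay']:
    for d in env.place_of('scene',n)[:3]: print('s',n,np.array(d['centre']),round(d['confidence'],2),proj('scene',d['centre']))
E
```

```text
pics
0.0 [ 0.234 -0.497  0.202] [ 0.379  0.598 -0.378  0.597] 0.08527036636240304 [[-0.001  0.904  0.427]
 [ 0.002  0.427 -0.904]
 [-1.    -0.    -0.002]]
tin_centre [0.464 0.103 0.004] 0.79 [224.648 197.799]
tin_centre [ 0.468 -0.062  0.008] 0.58 [294.708 195.142]
lid_hinge [0.449 0.115 0.015] 0.8 [218.319 203.486]
lid_hinge [ 0.479 -0.039  0.015] 0.58 [284.785 190.011]
lid_lip [0.475 0.088 0.013] 0.87 [230.425 192.112]
lid_lip [ 0.489 -0.025  0.062] 0.58 [277.319 182.108]
relay [ 0.414 -0.146 -0.001] 0.51 [330.536 218.256]
relay [ 0.463 -0.062  0.007] 0.3 [294.64  197.125]
solder_spool [0.581 0.095 0.003] 0.76 [228.71 149.29]
side_cutters [ 0.303 -0.241 -0.001] 0.96 [372.296 265.467]
side_cutters [ 0.411 -0.369 -0.003] 0.53 [424.876 218.568]
side_cutters [ 0.483 -0.04   0.015] 0.38 [285.323 188.216]
tweezers [ 0.537 -0.151 -0.002] 0.67 [331.995 166.944]
s tin_centre [0.465 0.101 0.007] 0.76 [268.567 173.352]
s tin_centre [ 0.465 -0.061  0.01 ] 0.69 [322.789 197.376]
s lid_hinge [0.447 0.12  0.012] 0.69 [257.348 172.471]
s lid_hinge [ 0.478 -0.037  0.019] 0.65 [317.712 187.309]
s lid_lip [0.473 0.092 0.012] 0.73 [273.398 171.148]
s lid_lip [ 0.49  -0.03   0.064] 0.64 [317.909 167.92 ]
s relay [ 0.411 -0.142  0.001] 0.71 [338.803 228.282]
s relay [ 0.466 -0.06   0.007] 0.36 [322.891 197.897]
```

Run:
```python
import cv2
a=cv2.imread('pics/top0.png')[110:310,180:450];b=cv2.imread('pics/scene0.png')[120:270,200:400]
cv2.imwrite('pics/a.png',cv2.resize(a,None,fx=2.9,fy=2.9,interpolation=2));cv2.imwrite('pics/b.png',cv2.resize(b,None,fx=4,fy=4,interpolation=2))
```

```text
(no output)
```

View pics/a.png

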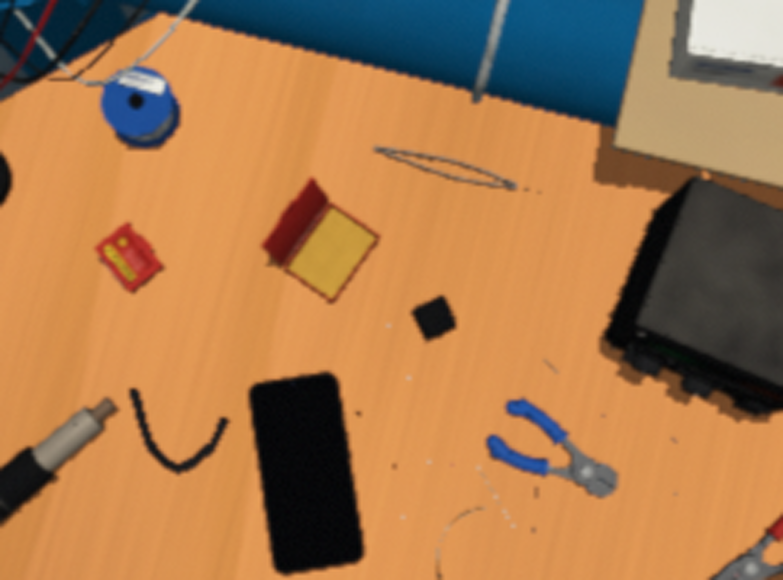

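View pics/b.png

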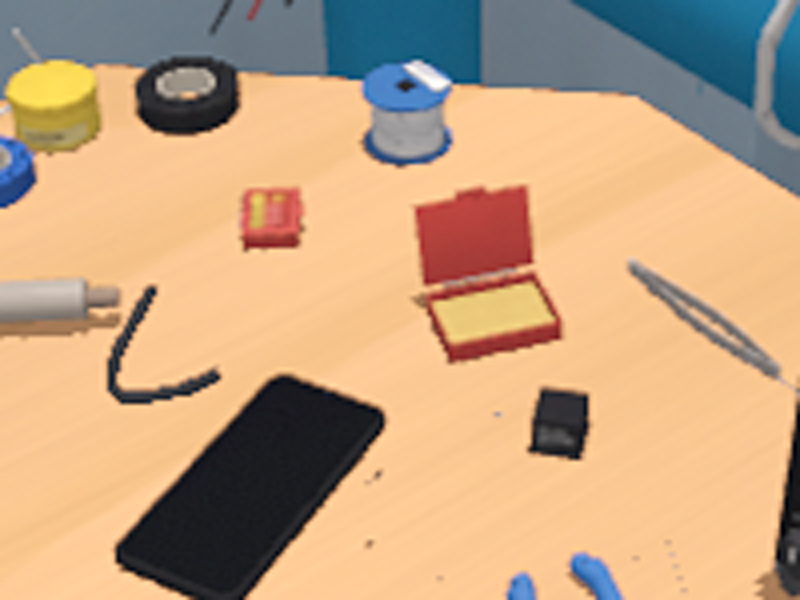

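```bash
python3 - <<'E'
import json
E
python3 -m creep '[[-3,48,-34,-2,0,0],[-3,48,-34,-2,0,0],[-3,48,-34,-2,0,0],[-3,48,-34,-2,0,0],[-3,48,-34,-2,0,0],[-3,48,-34,-2,0,0],[-3,48,-34,-2,0,0],[-3,48,-34,-2,0,0]]' 1
python3 - <<'E'
from h import *
s=env.sense();print(s['joint_pos'],R.from_quat(s['orientation']).as_matrix().round(3), env.camera_info('wrist')['pose'].round(3) if hasattr(env.camera_info('wrist')['pose'],'round') else env.camera_info('wrist')['pose'])
E
```

```text
clock: 1.65
position: [0.4809, -0.061, 0.2295]
orientation: [-0.132, 0.694, 0.132, 0.695]
wrist_force: [0.4, -0.7, -0.0]
opening: -0.0003
[ 0.53172481  0.19795586 -0.52182533  1.62002485  0.10150289  1.34924766
  0.37165325] [[ 0.001 -0.367  0.93 ]
 [-0.001  0.93   0.367]
 [-1.    -0.001  0.001]] [[ 0.93   0.348  0.117  0.451]
 [ 0.368 -0.882 -0.296  0.016]
 [ 0.     0.319 -0.948  0.4  ]
 [ 0.     0.     0.     1.   ]]
```

```bash
python3 -m creep '[[0,5.9,6.6,-0.55,0,0],[0,5.9,6.6,-0.55,0,0],[0,5.9,6.6,-0.55,0,0],[0,5.9,6.6,-0.55,0,0],[0,5.9,6.6,-0.55,0,0]]'
python3 - <<'E'
from h import *
np.set_printoptions(precision=4,suppress=True)
s=env.sense();print(s['joint_pos'],R.from_quat(s['orientation']).as_matrix())
for c in ['wrist','top']:
  snap(c,c+'1.png')
  for n in ['tin_centre','lid_hinge','lid_lip']:
    for d in env.place_of(c,n)[:3]: print(c,n,np.array(d['centre']),round(d['confidence'],2),proj(c,d['centre']))
# cream interior in top0
im=cv2.imread('pics/top0.png');hsv=cv2.cvtColor(im,cv2.COLOR_BGR2HSV)
print(hsv[195,294], hsv[230,294])
E
```

```text
clock: 2.28
position: [0.5202, 0.0156, 0.2289]
orientation: [-0.313, 0.634, 0.313, 0.634]
wrist_force: [-0.9, -0.1, 0.2]
opening: -0.0
[ 0.4381  0.2985 -0.647   1.5259  0.182   1.3782  0.6938] [[-0.0001 -0.7934  0.6088]
 [-0.0004  0.6088  0.7934]
 [-1.     -0.0002 -0.0004]]
wrist tin_centre [0.4635 0.1004 0.0038] 0.84 [345.349  91.546]
wrist tin_centre [ 0.4646 -0.0603  0.0093] 0.63 [250.4912 168.527 ]
wrist lid_hinge [0.4468 0.1144 0.0093] 0.81 [346.9558  72.5693]
wrist lid_hinge [ 0.4734 -0.0391  0.015 ] 0.73 [265.6967 165.1192]
wrist lid_lip [0.4794 0.0842 0.0086] 0.78 [342.5465 110.2397]
wrist lid_lip [ 0.4896 -0.0271  0.0653] 0.66 [274.7008 178.4131]
top tin_centre [ 0.469  -0.0628  0.0069] 0.7 [295.0575 194.7737]
top tin_centre [ 0.4143 -0.1461  0.001 ] 0.49 [330.7371 217.8835]
top lid_hinge [ 0.4794 -0.0383  0.0174] 0.61 [284.3774 189.7205]
top lid_lip [ 0.4844 -0.0257  0.0602] 0.73 [277.695 184.223]
[ 20 176 200] [ 14 159 221]
```

View pics/wrist1.png

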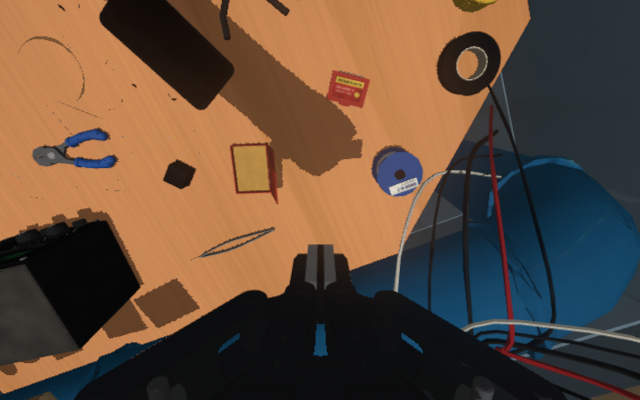

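Run:
```python
from h import *
np.set_printoptions(precision=4,suppress=True)
def ray(c,uv,z):
    i=env.camera_info(c);P=np.array(i['pose']);d=P[:3,:3]@np.linalg.inv(i['mtx'])@[uv[0],uv[1],1];return (P[:3,3]+d*(z-P[2,3])/d[2])[:2]
for c,(x,y) in {'wrist':(250,168),'top':(295,195)}.items():
    im=cv2.imread(f'pics/{c}1.png');h=cv2.cvtColor(im,cv2.COLOR_BGR2HSV)
    print(c,h[y,x]); ff=cv2.floodFill(im.copy(),np.zeros((402,642),np.uint8),(x,y),0,(9,12,12),(9,12,12),4|cv2.FLOODFILL_FIXED_RANGE|cv2.FLOODFILL_MASK_ONLY|(255<<8))[2][1:-1,1:-1]
    pts=np.argwhere(ff)[:,::-1]; W=np.array([ray(c,p,.012) for p in pts])*1000
    r=cv2.minAreaRect(W.astype(np.float32));print(len(pts),r,cv2.boxPoints(r))
```

```text
wrist [ 18 159 178]
1336 ((465.1897277832031, -57.86626052856445), (41.64772033691406, 60.06132507324219), 54.74717712402344) [[428.6471 -57.538 ]
 [477.6939 -92.2046]
 [501.7324 -58.1945]
 [452.6855 -23.528 ]]
top [ 20 177 197]
424 ((463.40155029296875, -60.600486755371094), (40.15160369873047, 58.11894989013672), 54.35756301879883) [[428.0871 -59.9818]
 [475.3186 -93.8492]
 [498.716  -61.2192]
 [451.4845 -27.3518]]
```

```bash
python3 -m creep '[[0,0,-2.8,-0.04,0,0],[6,0,-2.8,-0.04,0,0],[12,0,-2.8,-0.04,0,0],[16,0,-2.8,-0.04,0,0],[18,0,-2.8,-0.04,0,0],[18.4,0,-2.8,-0.04,0,0],[18.4,0,-2.8,-0.04,0,0],[18.4,0,-2.8,-0.04,0,0]]'
python3 - <<'E'
from h import *
np.set_printoptions(precision=4,suppress=True)
snap('wrist','w2.png'); snap('scene','s2.png',(240,110,160,120),4)
s=env.sense();print(s['position'],R.from_quat(s['orientation']).as_matrix())
E
```

```text
clock: 3.68
position: [0.5045, -0.0058, 0.0463]
orientation: [-0.327, 0.626, 0.326, 0.628]
wrist_force: [0.1, 0.3, -0.4]
opening: -0.0003
[ 0.5043 -0.0059  0.0461] [[ 0.0023 -0.8192  0.5736]
 [-0.0003  0.5736  0.8192]
 [-1.     -0.0021  0.0011]]
```

View pics/w2.png

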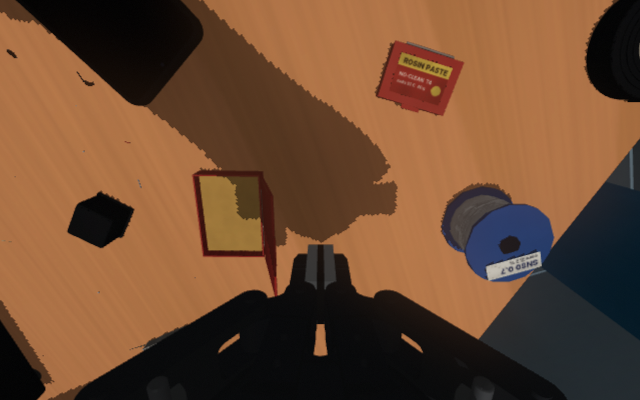

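View pics/s2.png

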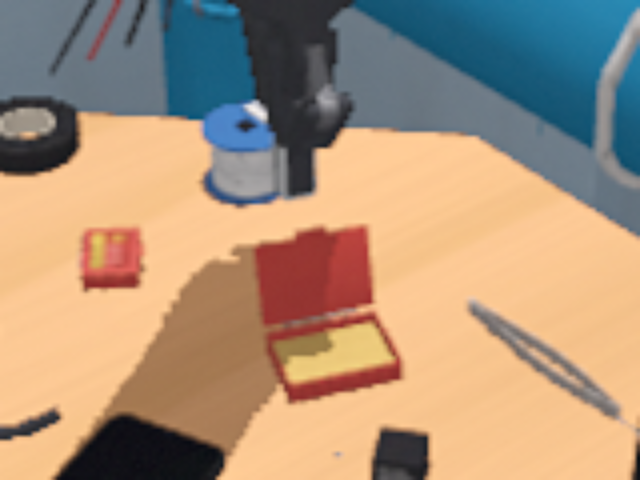

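```bash
python3 -m creep '[[0,0,-0.7,0,0,0],[0,0,-1.4,0,0,0],[0,0,-2.1,0,0,0],[0,0,-2.8,0,0,0],[0,0,-3.4,0,0,0],[0,0,-4,0,0,0],[0,0,-4.5,0,0,0],[0,0,-4.5,0,0,0]]'
python3 - <<'E'
from h import *
np.set_printoptions(precision=4,suppress=True)
snap('wrist','w3.png',(120,100,320,220),2.4)
for c in ['scene','top']:
  env.camera(c)
  for n in ['tin_centre','lid_hinge','lid_lip']:
    for d in env.place_of(c,n)[:3]: print(c,n,np.array(d['centre']),round(d['confidence'],2))
E
```

```text
clock: 4.78
position: [0.4773, -0.0432, 0.0449]
orientation: [-0.326, 0.627, 0.326, 0.627]
wrist_force: [0.8, 0.7, -1.4]
opening: -0.0001
scene tin_centre [ 0.4622 -0.062   0.0094] 0.9
scene tin_centre [0.4674 0.1044 0.0066] 0.73
scene lid_hinge [0.448  0.1193 0.0094] 0.7
scene lid_hinge [ 0.4823 -0.0382  0.0195] 0.68
scene lid_hinge [ 0.4871 -0.0319  0.0624] 0.52
scene lid_lip [ 0.488  -0.0276  0.0611] 0.74
scene lid_lip [0.4724 0.0902 0.0083] 0.72
scene lid_lip [ 0.5377 -0.158   0.0021] 0.31
top tin_centre [0.4631 0.0965 0.0013] 0.8
top lid_hinge [0.4505 0.118  0.0095] 0.62
top lid_lip [0.4768 0.0898 0.0116] 0.69
top lid_lip [ 0.3011 -0.2387  0.0003] 0.26
```

View pics/w3.png

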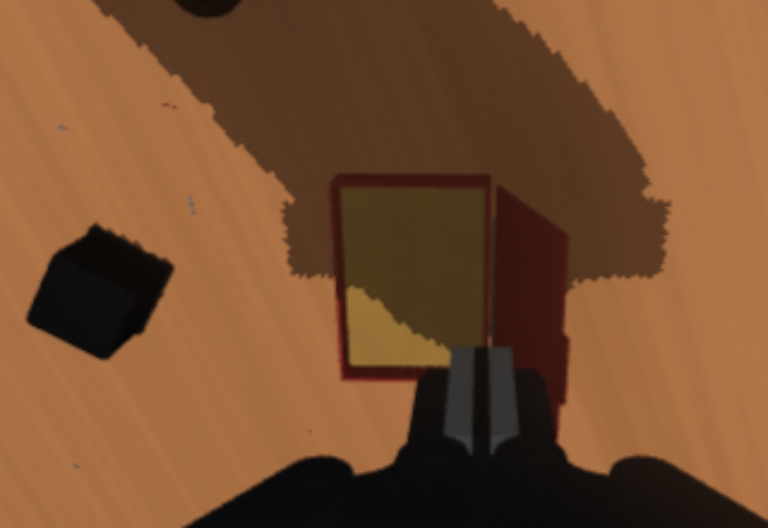

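Run:
```python
from h import *
np.set_printoptions(precision=4,suppress=True)
snap('scene','s3.png',(240,110,160,120),4)
s=env.sense();p=np.array(s['position']);print(p,s['wrist_force'],s['clock'])
for c,q in [('wrist',p),('scene',p),('scene',[.5043,-.0059,.0461]),('wrist',[.48,-.039,.015]),('wrist',[.488,-.027,.063]),('scene',[.488,-.027,.063])]: print(c,q,proj(c,q))
print((proj('wrist',p)-[120,100])*2.4,(proj('scene',p)-[240,110])*4,(proj('scene',[.5043,-.0059,.0461])-[240,110])*4)
print(env.camera_info('wrist')['pose'],env.camera_info('wrist')['mtx'])
```

```text
[ 0.4775 -0.0427  0.0449] [ 0.0403 -0.1645 -0.1515] 5.275
wrist [ 0.4775 -0.0427  0.0449] [318.415  237.8155]
scene [ 0.4775 -0.0427  0.0449] [319.4152 179.3039]
scene [0.5043, -0.0059, 0.0461] [313.4634 167.5303]
wrist [0.48, -0.039, 0.015] [324.6445 220.1245]
wrist [0.488, -0.027, 0.063] [350.4278 250.7891]
scene [0.488, -0.027, 0.063] [316.5141 168.0618]
[476.196  330.7571] [317.661  277.2157] [293.8535 230.1213]
[[ 0.5726  0.7777  0.2595  0.4108]
 [ 0.8199 -0.5429 -0.1821  0.0054]
 [-0.0007  0.317  -0.9484  0.2155]
 [ 0.      0.      0.      1.    ]] [[291.2254   0.     320.0953]
 [  0.     291.2254 200.7749]
 [  0.       0.       1.    ]]
```

View pics/s3.png

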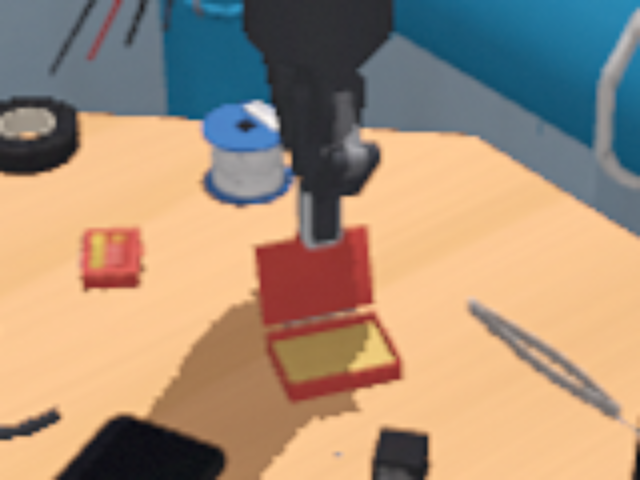

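Run:
```python
from h import *
np.set_printoptions(precision=2,suppress=True)
s=env.sense();p=np.array(s['position']);ey=np.array([-.819,.574,0]);ez=np.array([.574,.819,0])
for h in [0,.01,.015,.02,.025,.03]:
  q=p+[0,0,h]
  print(h,'scene crop',(proj('scene',q)-[240,110])*4,'wrist crop',[(proj('wrist',q+ey*e)-[120,100])*2.4 for e in(.011,0,-.011)])
P=np.array(env.camera_info('scene')['pose']);print(P)
```

```text
0 scene crop [317.66 277.22] wrist crop [array([476.19, 292.87]), array([476.2 , 330.76]), array([476.2 , 367.26])]
0.01 scene crop [317.56 262.82] wrist crop [array([475.94, 308.31]), array([475.95, 347.91]), array([475.96, 385.99])]
0.015 scene crop [317.51 255.55] wrist crop [array([475.81, 316.68]), array([475.82, 357.19]), array([475.84, 396.11])]
0.02 scene crop [317.46 248.24] wrist crop [array([475.66, 325.52]), array([475.68, 366.99]), array([475.7 , 406.79])]
0.025 scene crop [317.4  240.87] wrist crop [array([475.51, 334.89]), array([475.53, 377.36]), array([475.56, 418.07])]
0.03 scene crop [317.35 233.46] wrist crop [array([475.35, 344.83]), array([475.38, 388.35]), array([475.4, 430. ])]
[[ 0.58 -0.52  0.63 -0.15]
 [-0.81 -0.37  0.45 -0.51]
 [ 0.   -0.77 -0.64  0.63]
 [ 0.    0.    0.    1.  ]]
```

The fingertips turn out to be about 25 mm higher than the stated TCP: both cameras agree, and they passed over the lid. I'll go back over the lid and come down lower.

```bash
python3 -m creep '[[-2.5,0,0,0,0,0],[-2.5,0,2.3,0,0,0],[-2.5,0,4.6,0,0,0],[-1,0,4.6,0,0,0],[1.5,0,4.6,0,0,0],[2.5,0,4.6,0,0,0],[2.5,0,4.6,0,0,0]]'
python3 - <<'E'
from h import *
np.set_printoptions(precision=4,suppress=True)
snap('scene','s4.png',(240,110,160,120),4)
p=np.array(env.sense()['position']);print(p)
for h in [0,.02,.025,.03]: print((proj('scene',p+[0,0,h])-[240,110])*4)
E
```

```text
clock: 6.15
position: [0.5024, -0.0059, 0.0188]
orientation: [-0.326, 0.628, 0.327, 0.626]
wrist_force: [-0.3, -0.4, -0.7]
opening: -0.0003
[ 0.5034 -0.0056  0.0197]
[293.2463 267.4218]
[292.7437 239.7208]
[292.6161 232.686 ]
[292.4877 225.6066]
```

View pics/s4.png

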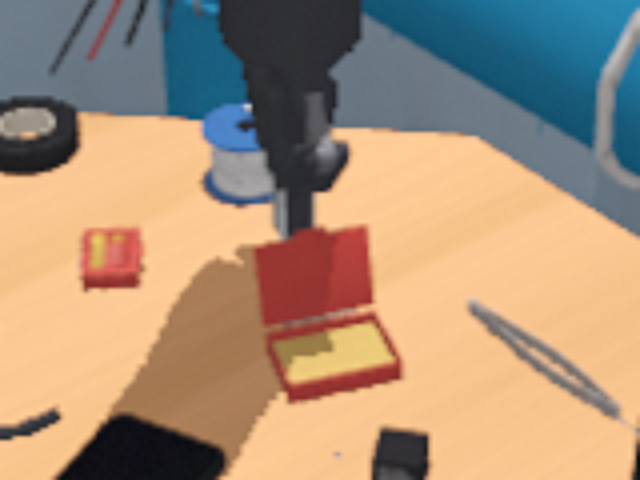

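```bash
python3 -m creep '[[0,0,-1,0,0,0],[0,0,-1.6,0,0,0],[0,0,-2.2,0,0,0],[0,0,-2.8,0,0,0],[0,0,-3.4,0,0,0],[0,0,-4,0,0,0],[0,0,-4.4,0,0,0],[0,0,-4.4,0,0,0]]'
python3 - <<'E'
from h import *
np.set_printoptions(precision=4,suppress=True)
snap('scene','s5.png',(240,110,160,120),4)
print(env.sense()['position'],env.sense()['wrist_force'])
for n in ['tin_centre','lid_hinge','lid_lip']:
    for d in env.place_of('scene',n)[:3]: print(n,np.array(d['centre']),round(d['confidence'],2))
E
```

```text
clock: 7.2
position: [0.4783, -0.0416, 0.0199]
orientation: [-0.326, 0.627, 0.326, 0.627]
wrist_force: [-0.3, 0.3, -0.8]
opening: -0.0001
[ 0.4786 -0.0412  0.0199] [ 0.5743 -0.3317 -0.4172]
tin_centre [ 0.4775 -0.0363  0.018 ] 0.69
tin_centre [ 0.4631 -0.0592  0.0126] 0.66
tin_centre [0.4664 0.1026 0.0073] 0.48
lid_hinge [0.4466 0.1188 0.0109] 0.58
lid_lip [ 0.4702 -0.0567  0.0621] 0.88
lid_lip [0.4718 0.0907 0.0104] 0.53
```

View pics/s5.png

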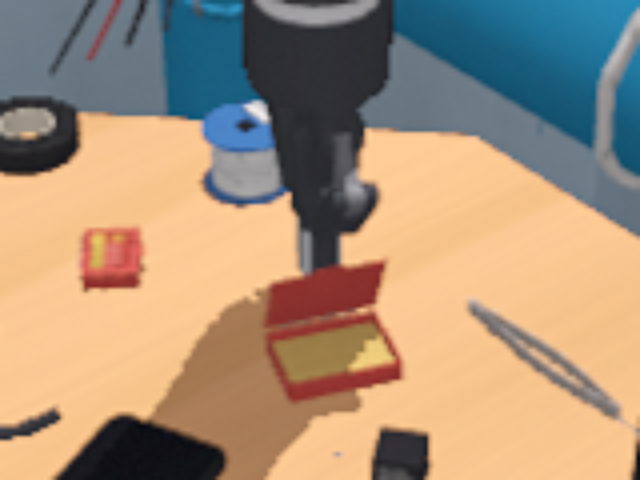

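```bash
python3 -m creep '[[0,0,-0.5,0,0,0],[0,0,-1.1,0,0,0],[0.3,0,-1.5,0,0,0],[0.7,0,-1.9,0,0,0],[1.1,0,-2.1,0,0,0],[1.5,0,-2.3,0,0,0],[1.9,0,-2.4,0,0,0],[1.9,0,-2.4,0,0,0]]'
python3 - <<'E'
from h import *
np.set_printoptions(precision=4,suppress=True)
snap('scene','s6.png',(240,110,160,120),4)
print(env.sense()['position'],env.sense()['wrist_force'])
for n in ['tin_centre','lid_hinge','lid_lip']:
    for d in env.place_of('scene',n)[:3]: print(n,np.array(d['centre']),round(d['confidence'],2))
E
```

```text
clock: 8.4
position: [0.4644, -0.0607, 0.0005]
orientation: [-0.326, 0.627, 0.327, 0.627]
wrist_force: [0.0, 0.1, -1.0]
opening: 0.0002
[ 0.4647 -0.0607  0.0008] [0.1278 0.7843 0.1547]
tin_centre [ 0.466  -0.0613  0.0076] 0.96
tin_centre [0.4683 0.103  0.0095] 0.51
lid_hinge [ 0.4801 -0.0366  0.0203] 0.7
lid_hinge [0.4499 0.1194 0.0115] 0.66
lid_lip [ 0.4539 -0.0798  0.0302] 0.59
lid_lip [0.4725 0.0876 0.0103] 0.53
```

View pics/s6.png

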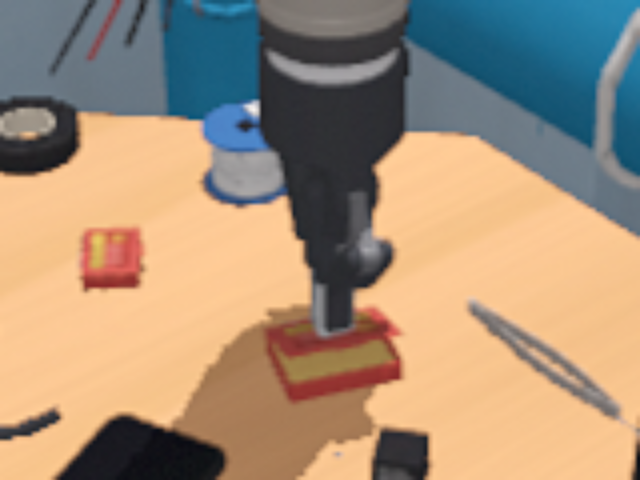

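```bash
python3 -m creep '[[0.2,0,0,0,0,0],[0.4,0,0,0,0,0],[0.6,0,0,0,0,0],[0.6,0,0,0,0,0]]'; python3 -m creep '[[0.1,0,0,0,0,0],[0.2,0,0,0,0,0],[0.2,0,0,0,0,0]]'
python3 - <<'E'
from h import *
np.set_printoptions(precision=4,suppress=True)
env.camera('scene')
print(env.sense()['position'],env.sense()['wrist_force'])
for n in ['tin_centre','lid_lip']:
    for d in env.place_of('scene',n)[:2]: print(n,np.array(d['centre']),round(d['confidence'],2))
E
```

```text
clock: 9.1
position: [0.4646, -0.0608, -0.0053]
orientation: [-0.326, 0.627, 0.327, 0.627]
wrist_force: [-0.2, 0.6, -0.9]
opening: -0.0002
clock: 9.48
position: [0.4648, -0.0608, -0.0071]
orientation: [-0.327, 0.627, 0.327, 0.627]
wrist_force: [-0.2, -0.1, -0.9]
opening: -0.0001
[ 0.4648 -0.0608 -0.0071] [-0.0948 -0.5846  0.2903]
tin_centre [ 0.463  -0.0612  0.0083] 0.95
tin_centre [0.4652 0.1027 0.0084] 0.79
lid_lip [ 0.451  -0.0823  0.0226] 0.67
lid_lip [0.4726 0.089  0.0101] 0.66
```

```bash
for i in 1; do python3 -m creep '[[0.1,0,0,0,0,0],[0.1,0,0,0,0,0]]'; python3 -m creep '[[0.1,0,0,0,0,0],[0.1,0,0,0,0,0]]';python3 -m creep '[[0.05,0,0,0,0,0],[0.05,0,0,0,0,0]]'; done | grep -E 'posi|force'
```

```text
position: [0.4648, -0.0608, -0.0081]
wrist_force: [-0.1, 0.5, 0.4]
position: [0.4648, -0.0608, -0.0091]
wrist_force: [0.2, 0.5, 0.4]
position: [0.4648, -0.0608, -0.0096]
wrist_force: [0.2, -0.1, 0.4]
```

```bash
(python3 -m creep '[[0.05,0,0,0,0,0],[0.05,0,0,0,0,0]]'; python3 -m creep '[[0.05,0,0,0,0,0],[0.05,0,0,0,0,0]]') | grep -E 'posi|force'
python3 - <<'E'
from h import *
np.set_printoptions(precision=4,suppress=True)
snap('scene','s7.png',(270,150,90,70),7)
print(env.sense()['position'],env.sense()['wrist_force'])
for n in ['tin_centre','lid_lip']:
    for d in env.place_of('scene',n)[:2]: print(n,np.array(d['centre']),round(d['confidence'],2))
E
```

```text
position: [0.4648, -0.0608, -0.0101]
wrist_force: [0.2, -0.0, -0.8]
position: [0.4648, -0.0608, -0.0106]
wrist_force: [0.1, 0.9, -0.6]
[ 0.4648 -0.0608 -0.0106] [-0.6367  0.2022  0.1771]
tin_centre [ 0.4646 -0.0588  0.0098] 0.8
tin_centre [0.4638 0.1016 0.0069] 0.67
lid_lip [ 0.4521 -0.0861  0.0148] 0.7
lid_lip [0.4712 0.0915 0.009 ] 0.57
```

View pics/s7.png

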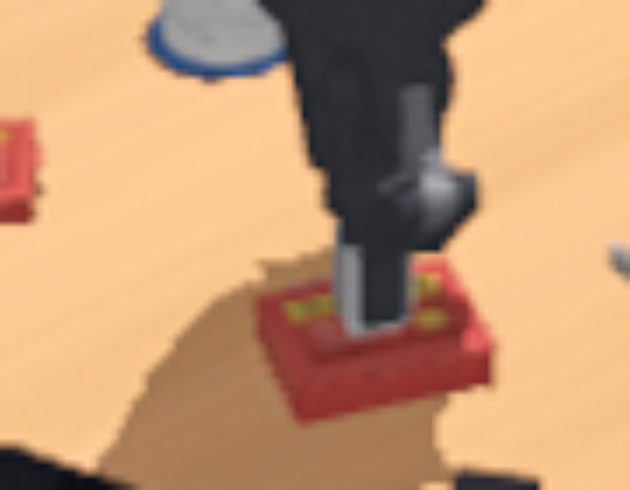

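```bash
(python3 -m creep '[[0.05,0,0,0,0,0],[0.05,0,0,0,0,0]]'; python3 -m creep '[[0.05,0,0,0,0,0],[0.05,0,0,0,0,0]]') | grep -E 'posi|force'
```

```text
position: [0.4649, -0.0608, -0.0109]
wrist_force: [-0.9, -0.1, 1.0]
position: [0.4649, -0.0609, -0.0111]
wrist_force: [-1.8, -1.0, 5.2]
```

```bash
python3 -m creep '[[0.05,0,0,0,0,0],[0.05,0,0,0,0,0]]'| grep -E 'posi|force'
```

```text
position: [0.465, -0.0608, -0.0111]
wrist_force: [-2.2, -0.0, 8.6]
```

```bash
python3 -m creep '[[0,0,0,0,0,0],[0,0,0,0,0,0],[0,0,0,0,0,0]]'| grep -E 'posi|force'; python3 -m creep '[[-0.3,0,0,0,0,0],[-1.5,0,0,0,0,0],[-5,0,0,0,0,0],[-10,0,0,0,0,0],[-15,0,0,0,0,0],[-15,0,4,0,0,0],[-15,0,8,0,0,0],[-15,0,8,0,0,0]]'
python3 - <<'E'
from h import *
np.set_printoptions(precision=4,suppress=True)
snap('scene','s8.png',(240,110,160,120),4)
for c in ['scene','top']:
  if c=='top': env.camera(c)
  for n in ['tin_centre','lid_hinge','lid_lip','relay']:
    for d in env.place_of(c,n)[:2]: print(c,n,np.array(d['centre']),round(d['confidence'],2))
E
```

```text
position: [0.4649, -0.0608, -0.0112]
wrist_force: [-1.9, 0.5, 9.0]
clock: 13.15
position: [0.512, 0.009, 0.139]
orientation: [-0.328, 0.625, 0.329, 0.627]
wrist_force: [-0.4, -0.6, -0.2]
opening: 0.0001
scene tin_centre [0.4672 0.1037 0.006 ] 0.75
scene tin_centre [ 0.462  -0.058   0.0092] 0.68
scene lid_hinge [0.4493 0.1218 0.0095] 0.75
scene lid_hinge [ 0.4792 -0.0365  0.0173] 0.74
scene lid_lip [ 0.4495 -0.0839  0.0146] 0.7
scene lid_lip [0.4728 0.0879 0.0097] 0.66
scene relay [ 0.4112 -0.1444  0.0015] 0.76
top tin_centre [ 0.4645 -0.0639  0.0054] 0.58
top lid_hinge [ 0.4801 -0.036   0.0143] 0.68
top lid_lip [ 0.4476 -0.083   0.0135] 0.87
top relay [ 0.4117 -0.1456 -0.002 ] 0.56
```

View pics/s8.png

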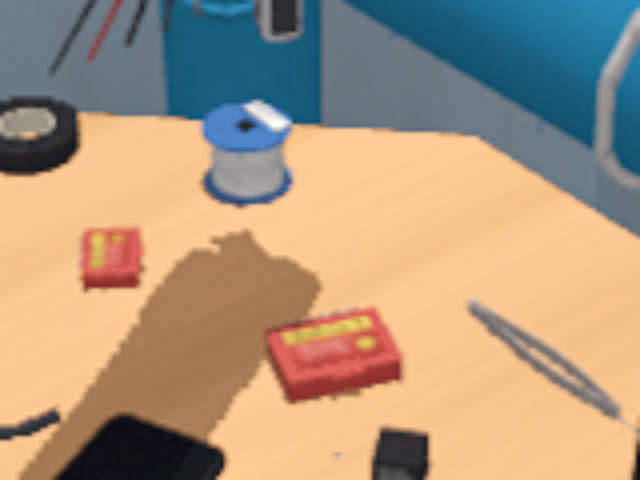

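The lid is shut and flat. The tin's corners, at crop pixels (270,345) to (400,375), and the other objects in view look unmoved, and the hand is clear.

```bash
python3 -c "
from plant import env
print(env.finish_job())"
```

```text
the job is handed in; nothing more can be done
None
```

The flux tin is shut, and I handed the job in at about 13 s of the 35 s allowed. The hand-in gives no verdict, so these are my own checks.

**What I did:** With the fingers closed, I pushed the larger red tin's lid over from behind. I then followed it down and pressed it until the wrist force read about 9 N upward, held that for about 0.4 s, lifted straight up and moved the hand back.

**Last checks:**
- **Lid:** it looks flat and shut in the last scene picture. The networks put its lip at about 14 mm height, against 16 mm when fully shut, which is within their 4 mm error. I have no direct reading of the lid angle.
- **Tin:** its outline in the scene picture is where it was before. The estimated centre is within about 4 mm of the start, which is no more than the networks' error.
- **Other things:** the relay measured within about 3 mm of its first position. The spool and tweezers look unmoved in the picture. I did not re-measure the side cutters, which were outside the last crop, but the hand did not go near them at bench height.
- **Hand:** it is clear, with the reported tool point at 0.139 m and the wrist force near zero.

**What failed or disagreed:**
- **First push missed:** the fingers passed over the lid without moving it.
- **Tool height off:** the scene and wrist pictures both showed the fingertips about 25 mm above the reported tool point. I worked with that offset from then on, and the reported height was -11 mm while pressing the 16 mm tall lid. I did not find the cause.
- **Force readings:** they carry about 1 N of noise, so lighter contacts during the push could not be told apart.

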